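# Shut and bolt the mill's guard lid

### The arm

A 7-joint arm with a two-finger parallel gripper is mounted at the origin on the work surface. World frame = base frame: x ahead of the robot, y to its left, z up, the work surface at z = 0. Lengths are in m, angles in rad, forces in N, time in s.
With the tool pointing down it reaches from about 0.4 to 0.85 m from the base axis. Payload 4.5 kg.
Tool frame: the origin (TCP) lies midway between the tips of the shut fingers; the grasp point (between the pads) lies 19 mm behind it; x points along the fingers, y is the direction in which the jaws open and shut, and the axes are right-handed (so a half turn about x gives the same grasp; the last joint's range is limited). The gripper opens to 88 mm and grips with 3 to 60 N. Pads are 18 mm wide; open, the fingers measure 123 mm over their backs; the gripper's body (75 mm by 187 mm) begins 45 mm behind the grasp point.
Start: joints at [0.034, 0.689, -0.195, 1.565, 0.157, 0.902, -0.215], TCP at [0.625, 0, 0.239] pointing down, gripper open.
Joint ranges: [-3.01, 3.01], [-0.46, 2.08], [-1.47, 1.51], [0.13, 2.56], [-1, 4.14], [0.04, 2.09], [-2.66, 2.66]. Speed limits (rad/s): [2.57, 2.57, 3.14, 3.14, 3.14, 3.14, 3.14].

### API

Orientations are given as a unit quaternion [x, y, z, w].
In Python, from plant import r gives the robot as it stands.
- The arm moves only by the tool arm_command, never from a script. Its argument "plan" is a list of rows, each a list of 5 numbers: the finger opening in m, from 0 to 0.0881, then the shift along the tool's x, y, z in m, then the turn about the tool's x in rad. In form: [[grip, dx, dy, dz, roll], ...]. A call has 1 to 12 rows; each row shifts and turns the commanded pose from where the row before left it, along the tool's axes as they then stand; what a row does not reach is not made up. A row lasts 1/8 s, in which the tool goes at most 62.5 mm and 10.7 degrees, less where a joint would pass 70% of its speed; a pose out of reach is approached as far as the arm can. A call is refused whole if a number of a shift passes 0.0625 or a number of a turn 0.188, either way. A call with a gripper value outside its range is refused whole. The fingers move at their own pace and stop on an object; "force" is the grip in N (left out, the last holds). Time passes only in rows, so rows that do not move let the fingers close. It gives the time, the measured TCP pose, the force and the opening at its end, in the units of the state.
- r.get_state(): the state, without advancing time (a new reading comes with each control period).
- r.snapshot(name): name is "scene" or "side" or "wrist"; returns (picture, depth): 480x640x3 uint8, red, green, blue; 480x640 float32, m along the optical axis (not along the pixel's ray), 0 where there is no reading.
- r.calibration(name): a dict with "fx", "fy", "cx", "cy" (pixels), "k1" (the pictures are not rectified: a ray, as slopes to the right and down, at radius r is drawn at 1 + k1 r^2 times it, then the intrinsics apply), "eye" and "orientation" of the camera in the world; the wrist camera has in their place "mount" (4x4, takes a point from camera to tool coordinates, whose origin is the TCP and whose axes are the tool frame's). Camera axes: x right, y down, z forward; pixel columns grow to the right and rows downward; lengths in m; the calibration is good to about 2 mm. A picture is of the moment at which its call begins: read the wrist's pose just before it. calibration takes no time and is no camera call.
- r.finish_job(): hands the job in, once; it reports no verdict.
The state is a dict: "clock": time; "q": joint angles; "qd": joint speeds; "joint_torque": joint torques, N m; "tool_pos": TCP position; "eef_rot": TCP orientation; "contact_force": force on the tool from outside, world axes, zero at the start; "moment": the same for the moment, N m; "opening": opening from 0.0 (shut) to 1.0 (fully open).
Only numpy, scipy, OpenCV 4.12 (cv2) and the standard library are available. Lean on these libraries where they do the work, as an engineer would, in place of code of your own. Each camera call takes 0.05 s, during which the arm holds its last target.

### The job

The mixer mill is about to run: push its guard lid down shut, push the barrel bolt along its slot until it is fully home through the keeper on the lid, then push the bolt's handle over and down into the locking notch as far as it goes, so that vibration cannot work it back. Do it all by gentle pushing with the fingertips or the outside of the fingers: do not pinch or force the handle, do not lift the lid further, and leave the grinding jar on the deck, the flask and the dispenser bottle where they stand.

Things in the scene. Friction and masses are not known exactly. Their poses are not given: they have to be found in the camera images.
- mill: Bench-top mixer mill, heavy and fixed: white sheet-metal case 260 mm (x) by 400 mm (y) by 150 mm high. Origin at the centre of its underside, on the bench; z up; its front panel (dial, display) looks to its -x. Its flat top (height 150 mm) is a fixed deck over y from -195 to -7 mm, which carries the bolt, and the guard lid over y from -5 to +192 mm, flush with the deck when shut.
- lid (a joint): Guard lid: white frame, 250 mm (mill x) by 197 mm (mill y), 12 mm thick, clear window in the middle. Hinged along mill y = +192 mm at height 150 mm; its free edge is beside the bolt. 0 = shut and flush, grows as the free edge rises (rad); starts ajar. A stiff hinge holds it where it is left; 2 to 5 N down at the free edge shuts it. It cannot shut over a bolt that is already out.
- lid_edge (a point): A clear place to push on the lid: on the top face of its solid frame (45 mm wide here, 12 mm thick), 20 mm from the free edge. With the lid shut it lies at mill x = +45, y = +15, height 150 mm.
- keeper (a point): Centre of the hole of the keeper, a steel staple on top of the lid close to its free edge, 26 mm wide (mill x), 14 mm (mill y), standing 28.5 mm above the lid. With the lid shut it lies at mill x = -30, y = +9, height 166 mm, in line with the bolt.
- bolt (a joint): Slide of the barrel bolt: steel rod 13 mm thick in a slotted steel barrel 26 mm across (mill y -117 to -34 mm) on the deck, axis along mill y at mill x = -30 mm, height 166 mm. 0 = drawn back, 0.045 = fully home (m), grows towards mill +y, through the keeper; starts drawn back or nearly. Friction about 2 N; hard stop at each end; stays where left; the handle goes along with it.
- handle (a joint): Turn of the bolt's handle about the rod's axis (rad): 0 = straight up, grows as it tips towards mill -x (the front), about 1.5 = level, fully down in the notch. Steel stem 8 mm thick, coming out through the barrel's L-shaped slot, with a ball knob. Friction about 1 N at the knob; it stays where it is left.
- knob (a point): Centre of the black ball knob, 17 mm across, at the end of the handle: 43 mm from the rod's axis, so 209 mm above the bench while upright. The bare stem reaches from the barrel (13 mm from the axis) to 34 mm from the axis.
- slot_corner (a point): Point on the rod's axis at the corner of the L-slot, where the handle's foot is when the bolt is home (mill x -30, y -53, height 166 mm). The slot's long leg, 13 mm wide, runs from here 45 mm to mill -y on top of the barrel and keeps the handle upright within 0.3 rad; the notch, 12 mm wide, runs from here down the barrel's -x side, open only in the last 2.5 mm of travel.
- jar: Bystander: steel grinding jar, 44 mm across, 56 mm high, standing loose on the mill's deck behind the bolt. Origin at the centre of its underside, z up.
- flask: Bystander: stoppered glass conical flask, 82 mm across the foot, 126 mm high, loose on the bench right of the mill. Origin at the centre of its underside.
- dispenser: Bystander: white plastic dispenser bottle with a pump head, 58 mm across, 150 mm high, loose on the bench left of the mill. Origin at the centre of its underside.

How it is judged:
By the outcome, as a careful person would: the job done as asked, in the order asked, and still so for the second after the job is handed in, with the robot touching nothing.
It also fails if it takes over 58 s, if anything falls off the work surface, if the arm or the gripper's body presses on something with over 40 N, if the wrist force passes 120 N, or if a joint passes its speed limit or range.

## Working session

There is one attempt and no reset: what is moved stays moved. The work goes in short steps, Python scripts to look and compute and a tool call to move; the robot and the scene stay as the last step left them, time stands still between calls to the robot, and variables do not carry over. Pictures are saved under pics/ and viewed, and the job is handed in when it is done.

Besides the shell and the picture viewer there is one more tool, called after "Emit:" as a command line: name --pt "numbers of a row" for each row, then --argument value for the rest. arm_command: Moves the arm, as the interface text tells. Its arguments: {"type":"object","properties":{"plan":{"type":"array","items":{"type":"array","items":{"type":"number"}}},"force":{"type":"number"}},"required":["plan"]}

```bash
ls; mkdir -p pics; cat > h.py <<'E'
import numpy as np,cv2
from plant import r
from scipy.spatial.transform import Rotation as R
def snap(n,f):
    s=r.get_state();p,d=r.snapshot(n);cv2.imwrite('pics/'+f+'.png',p[:,:,::-1]);np.savez('pics/'+f+'.npz',p=p,d=d,pos=s['tool_pos'],rot=s['eef_rot']);return p,d,s
def campose(n,s):
    c=r.calibration(n)
    if n=='wrist':
        T=np.eye(4);T[:3,:3]=R.from_quat(s['eef_rot']).as_matrix();T[:3,3]=s['tool_pos'];return c,T@np.array(c['mount'])
    T=np.eye(4);o=np.array(c['orientation']);T[:3,:3]=o if o.shape==(3,3) else R.from_quat(o).as_matrix();T[:3,3]=c['eye'];return c,T
def K(c): return np.array([[c['fx'],0,c['cx']],[0,c['fy'],c['cy']],[0,0,1.]]),np.array([c['k1'],0,0,0,0.])
def unproj(c,T,uv,z):
    k,d=K(c);x=cv2.undistortPoints(np.array(uv,float).reshape(-1,1,2),k,d).reshape(-1,2)
    z=np.asarray(z,float).reshape(-1,1);P=np.hstack([x*z,z]);return P@T[:3,:3].T+T[:3,3]
def proj(c,T,P):
    k,d=K(c);Q=(np.atleast_2d(P)-T[:3,3])@T[:3,:3];return cv2.projectPoints(Q.reshape(-1,1,3),np.zeros(3),np.zeros(3),k,d)[0].reshape(-1,2)
E
python3 - <<'E'
from h import *
for n in ['scene','side','wrist']:
    p,d,s=snap(n,n+'0'); print(n,r.calibration(n))
print(s)
E
```

```text
pics
scene {'fx': 525.5841824665246, 'fy': 525.5841824665246, 'cx': 319.72558129234056, 'cy': 237.99706063322085, 'k1': -0.023373888723295967, 'eye': array([1.16952376, 0.46102736, 1.10313027]), 'orientation': array([ 0.43420502,  0.84572355, -0.2750814 , -0.14334537])}
side {'fx': 497.568802260189, 'fy': 497.568802260189, 'cx': 316.1760722833353, 'cy': 236.68304920874334, 'k1': -0.01612323449668418, 'eye': array([-0.12423755,  0.71009286,  0.77491386]), 'orientation': array([-0.35720877,  0.80861739, -0.42971143,  0.18408667])}
wrist {'fx': 412.8858919418405, 'fy': 412.8858919418405, 'cx': 325.83912861568695, 'cy': 238.50536067264142, 'k1': -0.07063460904718766, 'mount': array([[ 6.71818143e-04, -3.16563227e-01,  9.48571174e-01,
        -1.46594395e-01],
       [ 9.99999674e-01,  6.36571907e-04, -4.95801138e-04,
        -1.02682584e-03],
       [-4.46881353e-04,  9.48571198e-01,  3.16563552e-01,
        -8.24765440e-02],
       [ 0.00000000e+00,  0.00000000e+00,  0.00000000e+00,
         1.00000000e+00]])}
{'clock': 0.1, 'q': array([ 0.03381193,  0.68990416, -0.1945261 ,  1.56621897,  0.15730951,
        0.90251392, -0.21507159]), 'qd': array([-0.00028925, -0.00122897,  0.00036548, -0.00247412,  0.00072989,
       -0.00132188,  0.00067522]), 'joint_torque': array([-3.08775299e-03, -5.28501892e+01, -1.27141513e+00, -1.53837240e+01,
       -5.25604945e-02,  1.96265515e-03,  5.71585565e-05]), 'tool_pos': array([ 6.24437023e-01, -5.07404838e-05,  2.37993481e-01]), 'eef_rot': array([-0.49953155, -0.50040563,  0.50041773, -0.4996444 ]), 'contact_force': array([-0.152105  ,  0.06380149, -0.32142581]), 'moment': array([0.00796127, 0.02109336, 0.0025849 ]), 'opening': 1.002778637780201}
```

View pics/scene0.png

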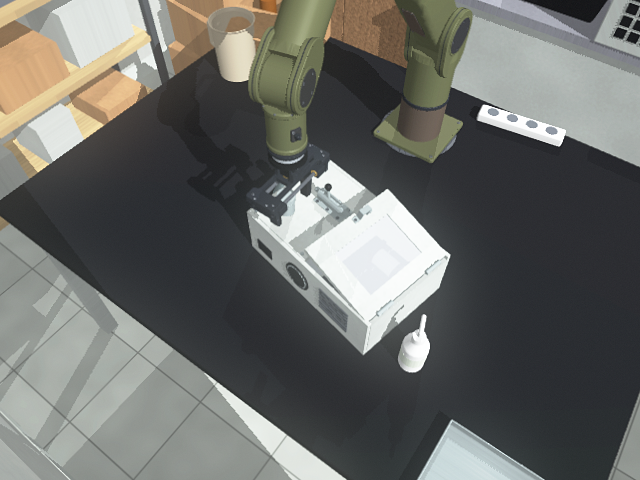

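View pics/side0.png

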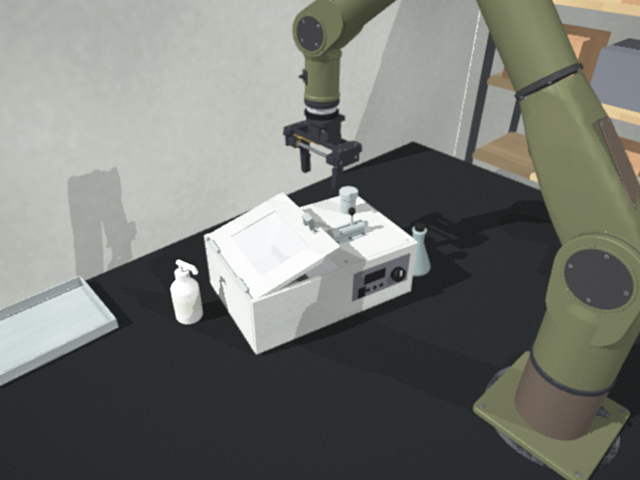

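View pics/wrist0.png

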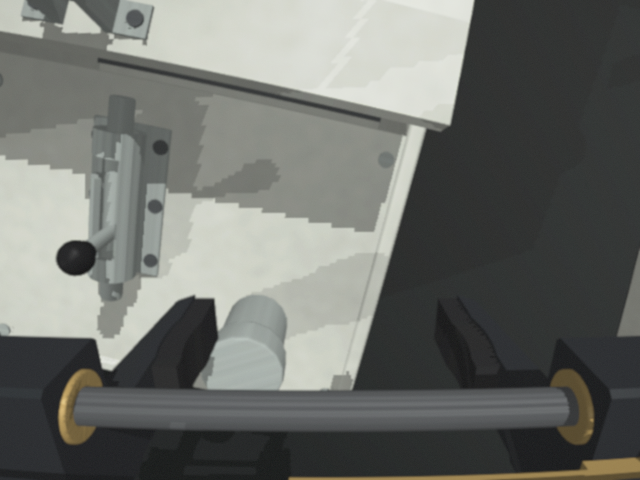

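The scene, side and wrist views show the lid ajar towards +y, with the bolt drawn back, the knob upright and the jar on the deck. In the wrist view the knob is near (75,258) and the jar near (250,340). Next I measure the poses from depth.

```bash
python3 - <<'E'
from h import *
s=r.get_state();print(R.from_quat(s['eef_rot']).as_matrix().round(3))
pts=[];cols=[]
H=np.zeros((600,700,3),np.uint8);Z=np.zeros((600,700))
for n in ['scene','side','wrist']:
    f=np.load(f'pics/{n}0.npz');s={'tool_pos':f['pos'],'eef_rot':f['rot']}
    c,T=campose(n,s);v,u=np.mgrid[0:480,0:640];uv=np.c_[u.ravel(),v.ravel()];d=f['d'].ravel()
    ok=d>0.05;P=unproj(c,T,uv[ok],d[ok]);C=f['p'].reshape(-1,3)[ok]
    m=(P[:,2]>0.142)&(P[:,2]<0.156)&(P[:,0]>.4)&(P[:,0]<1)&(abs(P[:,1])<.4)
    Q=P[m]; print(n,len(Q),np.median(Q[:,2]),cv2.minAreaRect(Q[:,:2].astype(np.float32)))
    # top-down map 1mm: x 0.35..0.95 rows, y .35..-.35
    m=(P[:,2]<.23)
    Q=P[m];i=((Q[:,0]-.4)*1000).astype(int);j=((.3-Q[:,1])*1000).astype(int)
    o=(i>=0)&(i<600)&(j>=0)&(j<700);i,j,z,cc=i[o],j[o],Q[o,2],C[m][o]
    k=np.argsort(z);M=np.zeros((600,700,3),np.uint8);M[i[k],j[k]]=cc[k][:,::-1]
    cv2.imwrite(f'pics/top_{n}.png',M[::-1])
    np.save(f'pics/pc_{n}.npy',np.c_[P,C])
E
```

```text
[[-0.001  1.     0.   ]
 [-0.     0.    -1.   ]
 [-1.    -0.001  0.   ]]
scene 6162 0.14991629887152835 ((0.5627773404121399, 0.1360432207584381), (0.4855143129825592, 0.2620244324207306), 77.99932098388672)
side 5333 0.15015304183424039 ((0.5592860579490662, 0.13903161883354187), (0.4849594235420227, 0.26557886600494385), 78.40805053710938)
wrist 87975 0.15071900861477033 ((0.5379899144172668, -0.003280326724052429), (0.20071440935134888, 0.24537158012390137), 77.754638671875)
```

```bash
python3 - <<'E'
from h import *
f=np.load('pics/wrist0.npz');s={'tool_pos':f['pos'],'eef_rot':f['rot']}
c,T=campose('wrist',s)
for uv in [(75,258),(100,240),(120,98),(113,292),(160,147),(150,260),(410,130),(355,388),(98,61),(380,120),(447,128),(135,18),(245,370),(30,5)]:
    d=f['d'][uv[1]-1:uv[1]+2,uv[0]-1:uv[0]+2];print(uv,unproj(c,T,[uv],[np.median(d)])[0].round(4))
E
```

```text
(75, 258) [0.5105 0.0169 0.2165]
(100, 240) [0.5085 0.0167 0.1906]
(120, 98) [0.5204 0.0854 0.1725]
(113, 292) [ 0.4996 -0.0214  0.1721]
(160, 147) [0.5314 0.0592 0.1554]
(150, 260) [ 0.5169 -0.0079  0.1553]
(410, 130) [0.6697 0.0677 0.1506]
(355, 388) [ 6.558e-01 -2.234e-01  6.000e-04]
(98, 61) [0.4343 0.1175 0.0266]
(380, 120) [0.6682 0.0679 0.027 ]
(447, 128) [7.33e-01 6.03e-02 3.00e-04]
(135, 18) [0.5472 0.1156 0.207 ]
(245, 370) [ 0.5817 -0.0483  0.2066]
(30, 5) [0.5039 0.1226 0.2077]
```

```bash
python3 - <<'E'
from h import *
from scipy.optimize import least_squares
D=[]
for n in ['scene','side']:
    A=np.load(f'pics/pc_{n}.npy');D.append(A[(A[:,2]>.02)&(A[:,2]<.13),:2])
x0=np.array([.555,.11,np.radians(-12)])
def loc(p,P):
    c,s=np.cos(p[2]),np.sin(p[2]);q=P-p[:2];return np.c_[q[:,0]*c+q[:,1]*s,-q[:,0]*s+q[:,1]*c]
for it in range(5):
    sets=[]
    for k,P in enumerate(D):
        L=loc(x0,P);t=.015 if it<2 else .006
        for ax,sg,h in [(0,1,.13),(0,-1,.13),(1,1,.2),(1,-1,.2)]:
            o=1-ax
            m=(abs(sg*L[:,ax]-h)<t)&(abs(L[:,o])<[.18,.11][o==0])
            if m.sum()>50: sets.append((k,ax,sg,h,P[m]))
    f=lambda p:np.concatenate([(sg*loc(p,P)[:,ax]-h)/np.sqrt(len(P)) for k,ax,sg,h,P in sets])
    o=least_squares(f,x0,loss='soft_l1',f_scale=1e-4);x0=o.x
print(x0,np.degrees(x0[2]))
for k,ax,sg,h,P in sets: print(k,ax,sg,len(P),np.median(sg*loc(x0,P)[:,ax]-h))
f=np.load('pics/wrist0.npz');s={'tool_pos':f['pos'],'eef_rot':f['rot']}
c,T=campose('wrist',s)
# deck right edge & knob etc in mill frame
A=np.load('pics/pc_wrist.npy');L=np.c_[loc(x0,A[:,:2]),A[:,2:]]
m=(abs(L[:,2]-.15)<.005);print('wrist deck x max',np.percentile(L[m,0],[99,99.9]),'ymax',np.percentile(L[m,1],[99,99.9]))
blk=(L[:,3:].max(1)<60)&(L[:,2]>.19)&(L[:,2]<.225)&(abs(L[:,0]+.03)<.03)&(L[:,1]<-.05)&(L[:,1]>-.14);B=L[blk][:,:3];print('knob',len(B),B.mean(0),B.min(0),B.max(0))
def sph(p): return np.linalg.norm(B-p,axis=1)-.0085
print('knob fit',least_squares(sph,[-.03,-.095,.209],loss='soft_l1',f_scale=.001).x)
m=(L[:,2]>.17)&(L[:,2]<.185)&(abs(L[:,0]+.03)<.02)&(L[:,1]>-.13)&(L[:,1]<-.01);print('barrel',L[m][:,:3].min(0),L[m][:,:3].max(0),np.median(L[m][:,0]))
m=(L[:,2]>.195)&(L[:,2]<.215)&(L[:,0]>.0)&(L[:,0]<.14)&(L[:,1]<-.05);j=L[m];print('jar',len(j),j[:,:3].min(0),j[:,:3].max(0))
# lid plane
for n in ['scene','side']:
    A=np.load(f'pics/pc_{n}.npy');L=np.c_[loc(x0,A[:,:2]),A[:,2:]]
    m=(L[:,2]>.155)&(abs(L[:,0])<.12)&(L[:,1]>.02)&(L[:,1]<.18)&(L[:,2]<.30);q=L[m]
    g=np.linalg.lstsq(np.c_[q[:,1],np.ones(len(q))],q[:,2],rcond=None)[0];print(n,len(q),'lid slope',g,np.degrees(np.arctan(g[0])))
    m=(L[:,2]>.16)&(L[:,2]<.25)&(abs(L[:,0])<.13)&(abs(L[:,1])<.05);q=L[m];
E
```

```text
[ 0.55289561  0.09656853 -0.21615019] -12.384493525893273
0 0 1 2509 0.0008828370842417499
0 1 1 1218 -0.0014641810229276409
1 0 -1 5270 0.0010147790150617786
1 1 1 1275 0.0014701971388536572
wrist deck x max [0.12674741 0.12883239] ymax [-0.00788549 -0.00262304]
knob 999 [-0.02495103 -0.08751943  0.21414817] [-0.03371039 -0.0960058   0.20031849] [-0.01894769 -0.08153716  0.21927078]
knob fit [-0.02786061 -0.09016226  0.2095221 ]
barrel [-0.04347863 -0.12995951  0.17      ] [-0.01713181 -0.01698674  0.18497557] -0.027398592128095534
jar 4386 [ 0.03673479 -0.15207442  0.19501474] [ 0.07956096 -0.11506587  0.20866038]
scene 7410 lid slope [-0.31579807  0.20729991] -17.526016186163105
side 5860 lid slope [-0.32239273  0.20954673] -17.868944000054775
```

View pics/top_wrist.png

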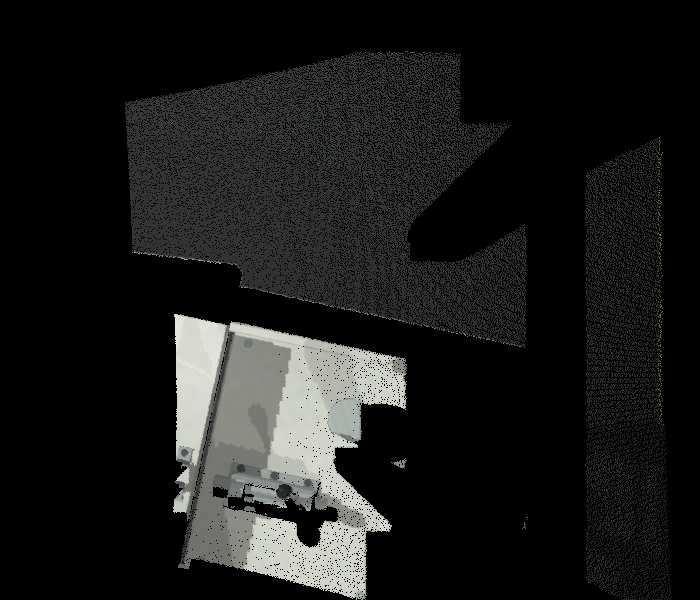

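Emit:
arm_command --pt "0 -0.02 0 0 0.108" --pt "0 0 0 0 0.108" --pt "0 0 0 0 0" --pt "0 0 0 0 0" --pt "0 0 0 0 0" --pt "0 0 0 0 0" --pt "0 0 -0.023 -0.048 0" --pt "0 0 -0.023 -0.048 0" --pt "0 0 0 0 0" --pt "0 0 0 0 0" --force 10

```text
clock: 1.4
tool_pos: [0.6008, 0.103, 0.2587]
eef_rot: [-0.551, -0.443, 0.551, -0.444]
contact_force: [0.8, -1.0, 0.3]
opening: 0.005
```

```bash
cat >> h.py <<'E'
M=np.array([.5529,.0966,-.2162])
def mill(P):
    P=np.asarray(P);c,s=np.cos(M[2]),np.sin(M[2]);q=P[...,:2]-M[:2];return np.stack([q[...,0]*c+q[...,1]*s,-q[...,0]*s+q[...,1]*c,P[...,2]],-1)
def st():
    s=r.get_state();print('t',round(s['clock'],2),'mill',(1000*mill(s['tool_pos'])).round(1),'F',s['contact_force'].round(2),'op',round(s['opening'],3));return s
E
python3 - <<'E'
from h import *
s=st();print((R.from_quat(s['eef_rot']).as_matrix()).round(3))
snap('side','side1');snap('wrist','wrist1')
E
```

```text
t 1.4 mill [ 45.4  16.5 258.7] F [ 0.82 -1.04  0.32] op 0.005
[[ 0.     0.977 -0.214]
 [-0.001 -0.214 -0.977]
 [-1.     0.     0.001]]
```

View pics/side1.png

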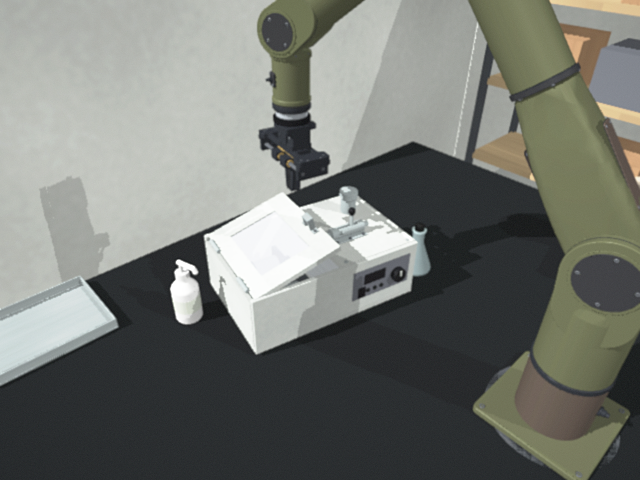

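View pics/wrist1.png

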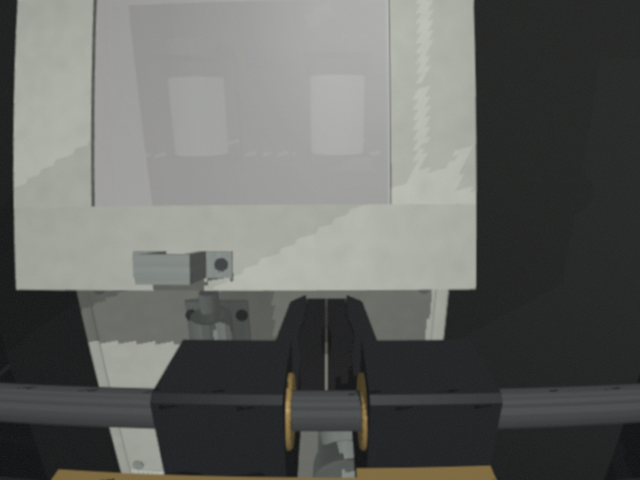

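The side view shows the fingers shut above the lid's free edge, and in the wrist view the free edge is at row 290. Before pushing I check where the push point lands in the picture.

```bash
python3 - <<'E'
from h import *
f=np.load('pics/wrist1.npz');s={'tool_pos':f['pos'],'eef_rot':f['rot']};c,T=campose('wrist',s)
p=f['pos'].copy();
for z in [p[2],.205,.15]: p[2]=z;print(z,proj(c,T,p))
for v in [250,275,285]: print(mill(unproj(c,T,[(325,v)],[f['d'][v,325]])[0]).round(4))
E
```

```text
0.25869869709702065 [[328.48216117 317.31016798]]
0.205 [[327.86505461 266.2503262 ]]
0.15 [[327.47262501 233.93757579]]
[0.0443 0.0232 0.201 ]
[0.0443 0.0109 0.2057]
[0.0443 0.0056 0.2066]
```

Emit:
arm_command --pt "0 0.022 0 0 0" --pt "0 0.022 0 0 0" --pt "0 0.008 0 0 0" --pt "0 0.008 0 0 0" --pt "0 0.008 0 0 0" --pt "0 0.008 0 0 0" --pt "0 0.008 0 0 0" --pt "0 0.008 0 0 0" --pt "0 0.006 0 0 0" --pt "0 0.005 0 0 0" --pt "0 0.003 0 0 0" --pt "0 0 0 0 0"

```text
clock: 3.0
tool_pos: [0.6004, 0.1041, 0.1524]
eef_rot: [-0.551, -0.444, 0.551, -0.443]
contact_force: [0.1, 0.3, -0.2]
opening: 0.008
```

```bash
python3 -c "
from h import *
st()"
```

```text
t 3.0 mill [ 44.8  17.5 152.4] F [ 0.07  0.34 -0.23] op 0.008
```

Emit:
arm_command --pt "0 0.002 0 0 0" --pt "0 0.002 0 0 0" --pt "0 0 0 0 0"

```text
clock: 3.38
tool_pos: [0.6006, 0.1043, 0.1504]
eef_rot: [0.551, 0.443, -0.551, 0.443]
contact_force: [-3.5, -0.2, 11.3]
opening: 0.008
```

Emit:
arm_command --pt "0 -0.05 0 0 0" --pt "0 -0.05 0 0 0" --pt "0 0 -0.025 0.048 0" --pt "0 0 -0.025 0.047 0" --pt "0 0 -0.025 0.047 0" --pt "0 0 0 0 0" --pt "0 0 0 0 0"

```text
clock: 4.25
tool_pos: [0.4978, -0.0182, 0.249]
eef_rot: [0.552, 0.443, -0.55, 0.443]
contact_force: [0.1, 1.3, 0.1]
opening: 0.004
```

```bash
python3 - <<'E'
from h import *
st();snap('side','side2');
p,d,s=snap('wrist','wrist2')
c,T=campose('wrist',s);P=s['tool_pos'].copy()
print(proj(c,T,P));P[2]=.2;print(proj(c,T,P))
v,u=np.mgrid[0:480,0:640];uv=np.c_[u.ravel(),v.ravel()];A=np.c_[mill(unproj(c,T,uv,d.ravel())),p.reshape(-1,3)]
L=A[d.ravel()>.05]
blk=(L[:,3:].max(1)<70)&(L[:,2]>.195)&(L[:,2]<.225)&(abs(L[:,0]+.03)<.03)&(L[:,1]<-.05)&(L[:,1]>-.13);B=L[blk][:,:3];print(len(B),B.mean(0))
from scipy.optimize import least_squares
print('knob',least_squares(lambda q:np.linalg.norm(B-q,axis=1)-.0085,[-.03,-.095,.209],loss='soft_l1',f_scale=.001).x)
m=(L[:,1]>.02)&(L[:,1]<.05)&(abs(L[:,0])<.1);print('lid z',np.median(L[m,2]))
E
```

```text
t 4.25 mill [ -29.2 -124.   249. ] F [0.12 1.3  0.07] op 0.004
[[328.4848252  317.32423967]]
[[327.83540435 270.06675799]]
978 [-0.0279052  -0.08856926  0.21542526]
knob [-0.02800885 -0.09012688  0.20955137]
lid z nan
  return _methods._mean(a, axis=axis, dtype=dtype,
  ret = ret.dtype.type(ret / rcount)
```

View pics/side2.png

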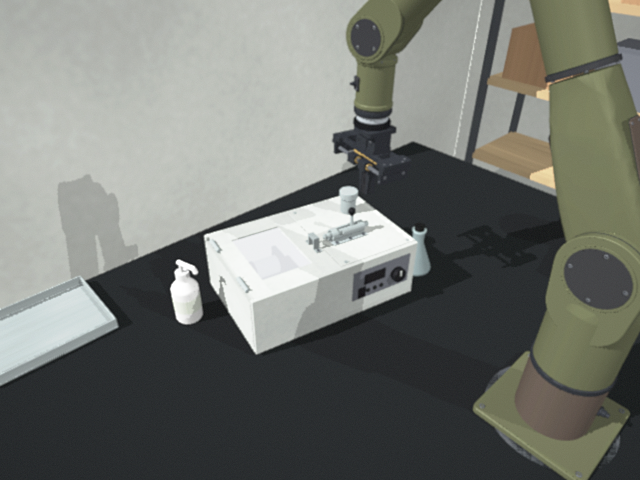

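View pics/wrist2.png

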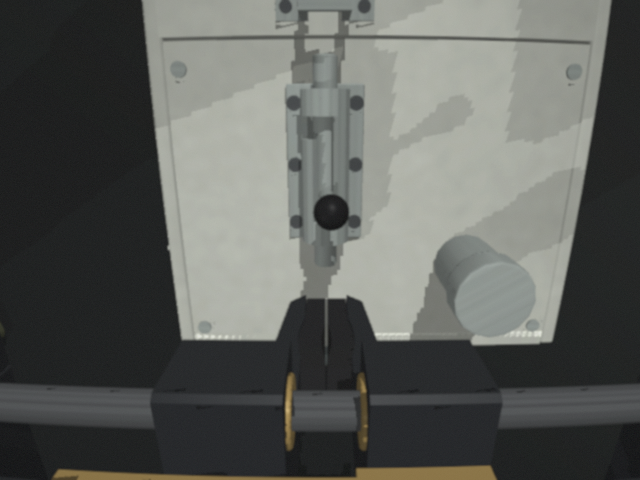

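The lid is flush and shut in both views. The knob is upright at (331,212) in the wrist view, with the fingers behind it at (327,300) and the jar clear on the right. I now descend and push the bolt.

Emit:
arm_command --pt "0 0.03 0 0 0" --pt "0 0.028 0 0 0" --pt "0 0 0 -0.012 0" --pt "0 0 0 -0.005 0" --pt "0 0 0 -0.005 0" --pt "0 0 0 -0.005 0" --pt "0 0 0 -0.005 0" --pt "0 0 0 -0.005 0" --pt "0 0 0 -0.005 0" --pt "0 0 0 -0.005 0" --pt "0 0 0 0 0"

```text
clock: 5.72
tool_pos: [0.5074, 0.0279, 0.1908]
eef_rot: [0.551, 0.444, -0.55, 0.443]
contact_force: [-0.2, -0.6, -0.7]
opening: 0.004
```

```bash
python3 - <<'E'
from h import *
st();snap('wrist','wrist3');snap('scene','scene3')
E
```

```text
t 5.72 mill [-29.7 -76.8 190.8] F [-0.2  -0.65 -0.72] op 0.004
```

View pics/wrist3.png

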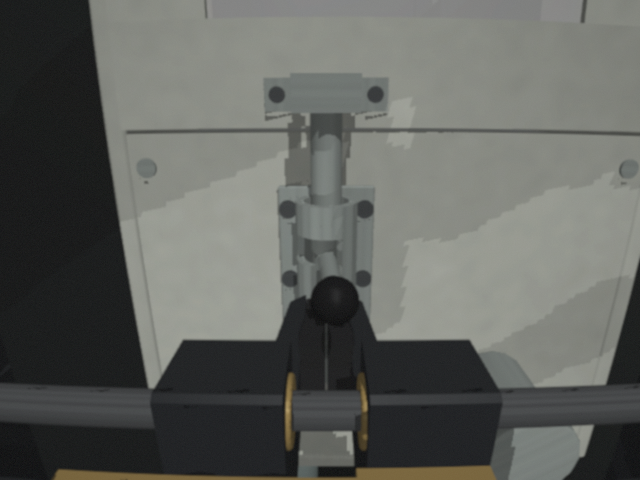

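The knob (334,300) rides in front of the fingers and the rod is just entering the keeper. I keep pushing.

Emit:
arm_command --pt "0 0 0 -0.003 0" --pt "0 0 0 -0.002 0" --pt "0 0 0 -0.002 0" --pt "0 0 0 0 0"

```text
clock: 6.32
tool_pos: [0.5085, 0.0339, 0.1907]
eef_rot: [-0.551, -0.443, 0.551, -0.443]
contact_force: [-2.1, -1.2, -0.3]
opening: 0.003
```

```bash
python3 - <<'E'
from h import *
st()
E
```

```text
t 6.33 mill [-30.  -70.8 190.7] F [-2.06 -1.25 -0.26] op 0.003
```

Emit:
arm_command --pt "0 0 0 -0.002 0" --pt "0 0 0 -0.001 0" --pt "0 0 0 0 0"

```text
clock: 6.7
tool_pos: [0.5086, 0.0348, 0.1906]
eef_rot: [-0.55, -0.442, 0.552, -0.443]
contact_force: [-2.2, -6.1, 1.5]
opening: 0.006
```

```bash
python3 - <<'E'
from h import *
st()
E
```

```text
t 6.7 mill [-30.1 -69.9 190.6] F [-2.16 -6.06  1.53] op 0.006
```

Emit:
arm_command --pt "0 0 0 -0.002 0" --pt "0 0 0 -0.001 0" --pt "0 0 0 0 0"

```text
clock: 7.08
tool_pos: [0.5086, 0.0352, 0.1906]
eef_rot: [-0.55, -0.441, 0.554, -0.443]
contact_force: [-2.7, -10.8, 3.1]
opening: 0.006
```

```bash
python3 - <<'E'
from h import *
st();snap('scene','scene4')
E
```

```text
t 7.08 mill [-30.1 -69.5 190.6] F [ -2.69 -10.84   3.11] op 0.006
```

Emit:
arm_command --pt "0 0 0 0.02 0" --pt "0 -0.045 0 0 0" --pt "0 0 0.036 0 0" --pt "0 0 0 0 0" --pt "0 0 0 0 0"

```text
clock: 7.75
tool_pos: [0.5401, 0.0131, 0.2354]
eef_rot: [-0.551, -0.444, 0.551, -0.443]
contact_force: [-0.2, 0.4, -0.3]
opening: 0.002
```

```bash
python3 - <<'E'
from h import *
st()
p,d,s=snap('wrist','wrist5');c,T=campose('wrist',s)
v,u=np.mgrid[0:480,0:640];uv=np.c_[u.ravel(),v.ravel()];L=np.c_[mill(unproj(c,T,uv,d.ravel())),p.reshape(-1,3)][d.ravel()>.05]
blk=(L[:,3:].max(1)<70)&(L[:,2]>.195)&(L[:,2]<.225)&(abs(L[:,0]+.03)<.025)&(L[:,1]<-.03)&(L[:,1]>-.08);B=L[blk][:,:3];print(len(B),B.mean(0))
from scipy.optimize import least_squares
print('knob',least_squares(lambda q:np.linalg.norm(B-q,axis=1)-.0085,[-.03,-.053,.209],loss='soft_l1',f_scale=.001).x)
E
```

```text
t 7.75 mill [  5.4 -84.3 235.4] F [-0.24  0.37 -0.32] op 0.002
1146 [-0.02689892 -0.05170964  0.21503844]
knob [-0.02804402 -0.0533683   0.20945116]
```

View pics/wrist5.png

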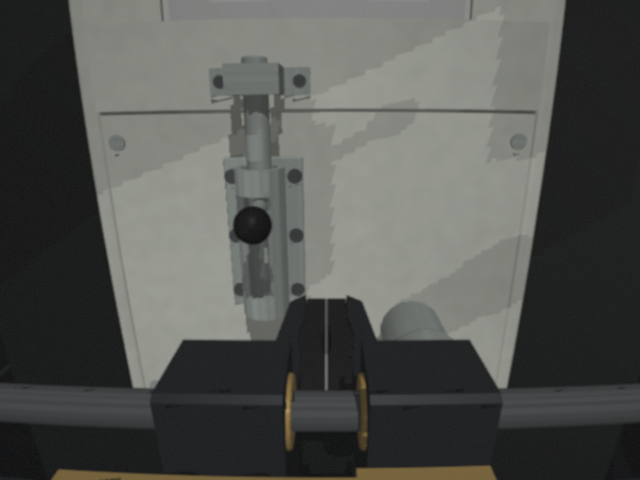

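The rod now goes through the keeper (256,78) and the knob (252,224) sits at mill y = -53.4 mm, so the bolt is home. Next I tip the handle from its +x side.

Emit:
arm_command --pt "0 0 0 -0.031 0" --pt "0 0.023 0 0 0" --pt "0 0.022 0 0 0" --pt "0 0 -0.006 0 0" --pt "0 0 -0.005 0 0" --pt "0 0 -0.005 0 0" --pt "0 0 -0.005 0 0" --pt "0 0 -0.005 0 0" --pt "0 0 -0.005 0 0" --pt "0 0 -0.005 0 0" --pt "0 0 0 0 0"

```text
clock: 9.18
tool_pos: [0.5115, 0.0505, 0.1906]
eef_rot: [-0.551, -0.443, 0.551, -0.443]
contact_force: [0.2, -0.5, 0.0]
opening: 0.009
```

```bash
python3 - <<'E'
from h import *
st();snap('wrist','wrist6');snap('side','side6')
E
```

```text
t 9.18 mill [-30.6 -53.9 190.6] F [ 0.16 -0.49  0.  ] op 0.009
```

View pics/wrist6.png

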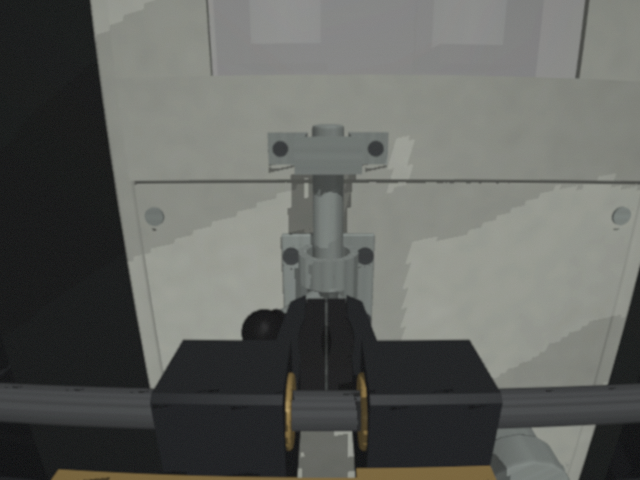

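View pics/side6.png

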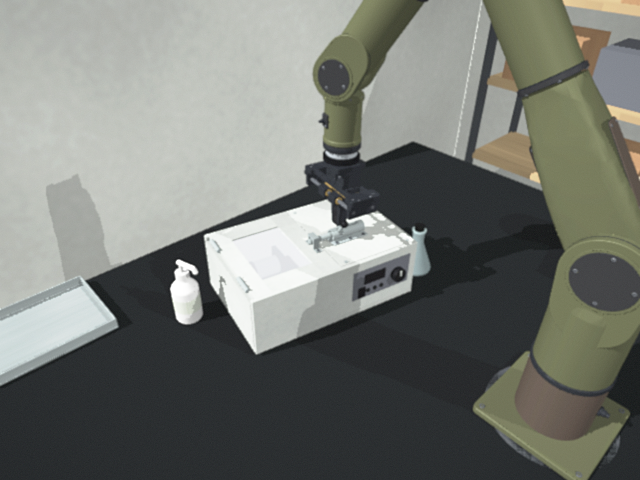

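Emit:
arm_command --pt "0 0 -0.004 0 0" --pt "0 0 0 0 0" --pt "0 0 0.003 0 0" --pt "0 -0.03 0 0 0" --pt "0 0 -0.038 0 0" --pt "0 0 0 0 0" --pt "0 0 0 0 0" --pt "0 0.015 0 0 0" --pt "0 0.005 0 0 0" --pt "0 0.005 0 0 0" --pt "0 0 0 0 0"

```text
clock: 10.65
tool_pos: [0.4717, 0.0592, 0.1948]
eef_rot: [-0.549, -0.445, 0.552, -0.442]
contact_force: [0.7, -0.5, 0.3]
opening: 0.003
```

```bash
python3 - <<'E'
from h import *
st();snap('wrist','wrist7')
E
```

```text
t 10.65 mill [-71.3 -54.  194.8] F [ 0.66 -0.47  0.3 ] op 0.003
```

View pics/wrist7.png

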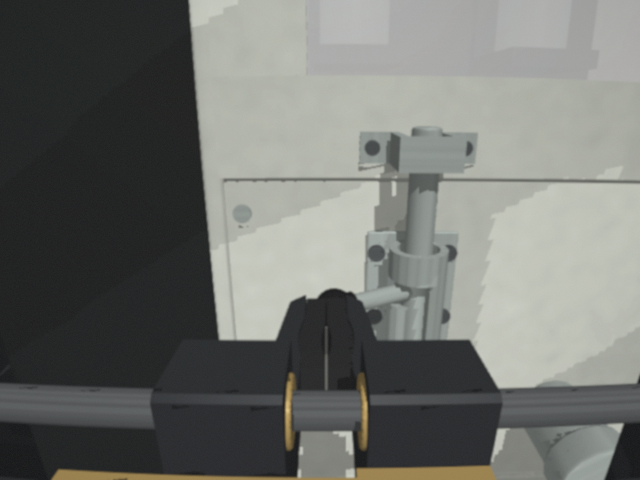

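The knob (333,297) is under the fingertips and the stem is tipped over. I press down now.

Emit:
arm_command --pt "0 0.004 0 0 0" --pt "0 0.004 0 0 0" --pt "0 0.004 0 0 0" --pt "0 0.004 0 0 0" --pt "0 0.003 0 0 0" --pt "0 0 0 0 0"

```text
clock: 11.45
tool_pos: [0.4738, 0.0587, 0.1765]
eef_rot: [-0.551, -0.443, 0.551, -0.443]
contact_force: [-1.4, 0.4, 2.4]
opening: 0.007
```

```bash
python3 - <<'E'
from h import *
st()
E
```

```text
t 11.45 mill [-69.2 -54.  176.5] F [-1.41  0.44  2.37] op 0.007
```

Emit:
arm_command --pt "0 0.002 0 0 0" --pt "0 0.002 0 0 0" --pt "0 0 0 0 0"

```text
clock: 11.82
tool_pos: [0.4733, 0.0589, 0.173]
eef_rot: [-0.551, -0.444, 0.551, -0.443]
contact_force: [-3.7, 0.9, 6.9]
opening: 0.009
```

```bash
python3 - <<'E'
from h import *
st()
E
```

```text
t 11.82 mill [-69.6 -53.9 173. ] F [-3.65  0.92  6.88] op 0.009
```

Emit:
arm_command --pt "0 0.002 0 0 0" --pt "0 0 0 0 0" --pt "0 0 0 0 0"

```text
clock: 12.2
tool_pos: [0.4731, 0.059, 0.1712]
eef_rot: [-0.551, -0.444, 0.551, -0.443]
contact_force: [-5.5, 1.8, 10.3]
opening: 0.003
```

```bash
python3 - <<'E'
from h import *
st()
E
```

```text
t 12.2 mill [-69.8 -53.9 171.2] F [-5.47  1.85 10.33] op 0.003
```

Emit:
arm_command --pt "0 -0.05 0 0 0" --pt "0 -0.04 0 0.03 0" --pt "0 0 0 0.04 0" --pt "0 0 0 0 0" --pt "0 0 0 0 0"

```text
clock: 12.82
tool_pos: [0.4597, -0.0093, 0.2607]
eef_rot: [0.551, 0.443, -0.551, 0.443]
contact_force: [-0.6, 1.0, -0.2]
opening: 0.004
```

```bash
python3 - <<'E'
from h import *
st();
p,d,s=snap('wrist','wrist8');c,T=campose('wrist',s)
ps,ds,_=snap('side','side8');cv2.imwrite('pics/side8c.png',cv2.resize(ps[180:300,260:430,::-1],None,fx=4,fy=4))
v,u=np.mgrid[0:480,0:640];uv=np.c_[u.ravel(),v.ravel()];L=np.c_[mill(unproj(c,T,uv,d.ravel())),p.reshape(-1,3)][d.ravel()>.05]
blk=(L[:,3:].max(1)<60)&(L[:,2]>.16)&(L[:,2]<.21)&(abs(L[:,0]+.07)<.025)&(abs(L[:,1]+.053)<.02);B=L[blk][:,:3];print(len(B),B.mean(0))
from scipy.optimize import least_squares
k=least_squares(lambda q:np.linalg.norm(B-q,axis=1)-.0085,[-.07,-.053,.17],loss='soft_l1',f_scale=.001).x
print('knob',k,'angle',np.arctan2(-.028-k[0],k[2]-.1665))
# stem
m=(L[:,0]<-.045)&(L[:,0]>-.062)&(abs(L[:,1]+.053)<.008)&(L[:,2]>.155);q=L[m]
for a in np.arange(-.062,-.045,.004):
    w=q[(q[:,0]>=a)&(q[:,0]<a+.004)];print(a,len(w),np.percentile(w[:,2],95) if len(w) else 0, np.median(w[:,1]) if len(w) else 0)
E
```

```text
t 12.82 mill [ -68.3 -123.4  260.7] F [-0.62  0.96 -0.16] op 0.004
606 [-0.07309229 -0.05406586  0.1764373 ]
knob [-0.07369947 -0.05432291  0.17014046] angle 1.491303223415915
-0.062 97 0.17399870690312078 -0.05399766633209462
-0.057999999999999996 98 0.17378691059580761 -0.05423066782181228
-0.05399999999999999 105 0.1731958937926462 -0.05398594313908041
-0.04999999999999999 110 0.17290800933765207 -0.053976047747410494
-0.045999999999999985 26 0.17319397077640353 -0.05396113942067647
```

View pics/wrist8.png

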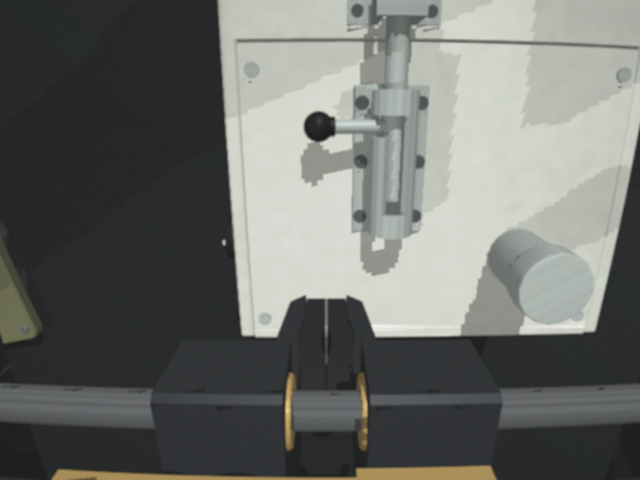

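View pics/side8c.png

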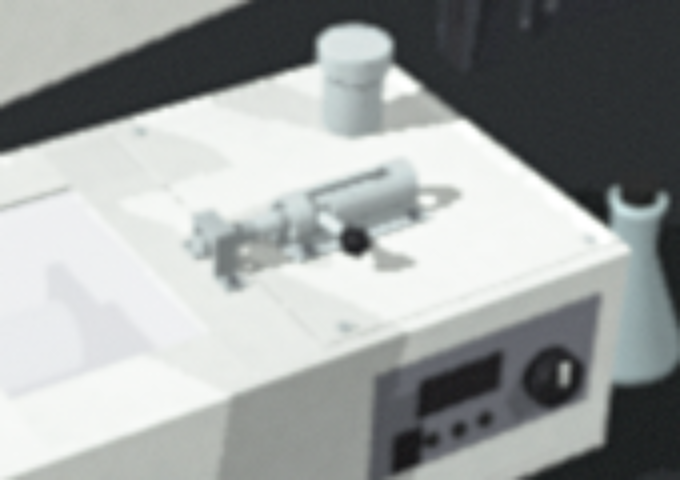

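The wrist view shows the handle level, with the knob at (319,126) and an angle of about 1.49 rad. The bolt is still through the keeper and the jar has not moved. The earlier press ended lower than the knob top, so I press once more with one finger squarely on the knob to confirm that the stop is reached.

Emit:
arm_command --pt "0 0 -0.007 -0.035 0" --pt "0 0 -0.007 -0.035 0" --pt "0 0.04 0 0 0" --pt "0 0.03 0 0 0" --pt "0 0.006 0 0 0" --pt "0 0.002 0 0 0" --pt "0 0 0 0 0"

```text
clock: 13.8
tool_pos: [0.4611, 0.062, 0.1835]
eef_rot: [0.552, 0.443, -0.55, 0.443]
contact_force: [0.5, 0.5, 0.6]
opening: 0.004
```

Emit:
arm_command --pt "0 0.002 0 0 0" --pt "0 0.002 0 0 0" --pt "0 0 0 0 0"

```text
clock: 14.18
tool_pos: [0.4604, 0.0617, 0.1788]
eef_rot: [0.551, 0.443, -0.551, 0.443]
contact_force: [-0.8, 0.6, 0.5]
opening: 0.005
```

Emit:
arm_command --pt "0 0.002 0 0 0" --pt "0 0.001 0 0 0" --pt "0 0 0 0 0"

```text
clock: 14.55
tool_pos: [0.4602, 0.0618, 0.1757]
eef_rot: [-0.551, -0.443, 0.551, -0.443]
contact_force: [-1.7, -0.3, 3.0]
opening: 0.006
```

Emit:
arm_command --pt "0 0.002 0 0 0" --pt "0 0.001 0 0 0" --pt "0 0 0 0 0"

```text
clock: 14.92
tool_pos: [0.4597, 0.0619, 0.1728]
eef_rot: [-0.551, -0.444, 0.551, -0.443]
contact_force: [-1.8, 0.7, 5.6]
opening: 0.009
```

```bash
python3 - <<'E'
from h import *
st();snap('wrist','wrist9')
E
```

```text
t 14.93 mill [-83.6 -53.9 172.8] F [-1.77  0.69  5.63] op 0.009
```

View pics/wrist9.png

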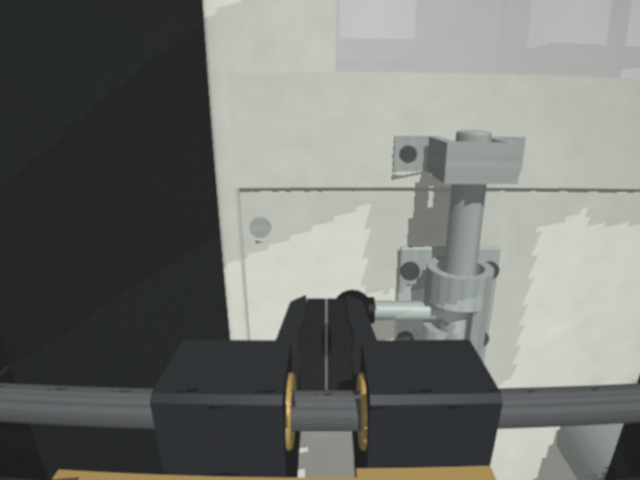

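Emit:
arm_command --pt "0 -0.03 0 0 0" --pt "0 -0.05 0 0.02 0" --pt "0 -0.02 0 0.05 0" --pt "0 0 0 0 0" --pt "0 0 0 0 0" --pt "0 0 0 0 0"

```text
clock: 15.72
tool_pos: [0.4454, -0.0055, 0.2721]
eef_rot: [-0.55, -0.444, 0.551, -0.443]
contact_force: [-0.2, 0.3, -1.0]
opening: 0.003
```

```bash
python3 - <<'E'
from h import *
from scipy.optimize import least_squares
st();
for n in ['wrist','side','scene']:
    p,d,s=snap(n,n+'10');c,T=campose(n,s)
    v,u=np.mgrid[0:480,0:640];uv=np.c_[u.ravel(),v.ravel()];L=np.c_[mill(unproj(c,T,uv,d.ravel())),p.reshape(-1,3)][d.ravel()>.05]
    blk=(L[:,3:].max(1)<60)&(L[:,2]>.155)&(L[:,2]<.21)&(abs(L[:,0]+.07)<.025)&(abs(L[:,1]+.053)<.02);B=L[blk][:,:3]
    if len(B)>8:
        k=least_squares(lambda q:np.linalg.norm(B-q,axis=1)-.0085,[-.07,-.053,.17],loss='soft_l1',f_scale=.001).x;print(n,len(B),'knob',k.round(4))
    for nm,a,b in [('lid',.005,.03),('deck',-.03,-.012)]:
        m=(L[:,1]>a)&(L[:,1]<b)&(L[:,0]>.02)&(L[:,0]<.1)&(abs(L[:,2]-.15)<.05);print(n,nm,np.median(L[m,2]) if m.sum() else None)
    m=(L[:,2]>.195)&(L[:,2]<.212)&(L[:,0]>.0)&(L[:,0]<.12)&(L[:,1]<-.08)&(L[:,1]>-.18);j=L[m];print('jar',len(j),np.median(j[:,:2],0) if len(j) else 0)
E
```

```text
t 15.72 mill [ -83.1 -122.7  272.1] F [-0.18  0.25 -0.98] op 0.003
wrist 532 knob [-0.0736 -0.0543  0.1702]
wrist lid 0.15047225305015677
wrist deck 0.15052385753993358
jar 4532 [ 0.05389154 -0.13513665]
side 24 knob [-0.0729 -0.0528  0.1699]
side lid 0.14995372366395154
side deck 0.15013549192342096
jar 194 [ 0.05128405 -0.13245286]
scene lid 0.15007929648506224
scene deck 0.15007585025420456
jar 264 [ 0.06237292 -0.13544852]
```

View pics/wrist10.png

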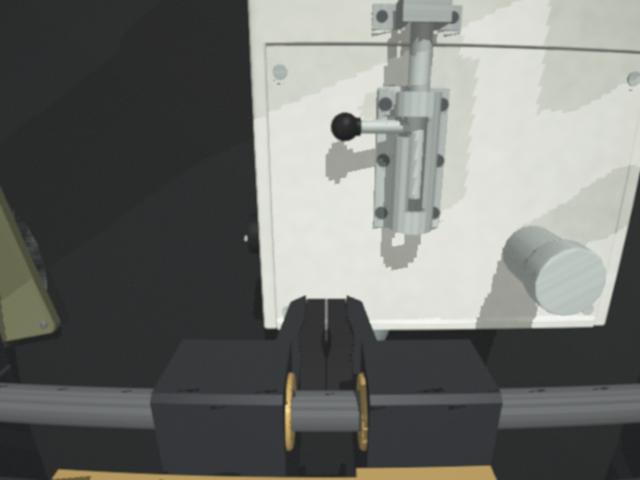

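View pics/scene10.png

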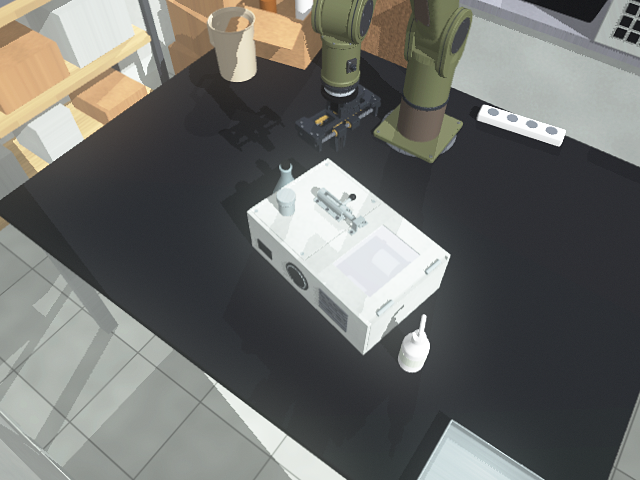

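The lid is flush (150 mm on both lid and deck), the rod is through the keeper, and the knob at (345,126) in the wrist view did not move with the second press. The flask, jar and dispenser are standing, so I hand in.

```bash
python3 -c "
from plant import r
print(r.finish_job())"
```

```text
the job is handed in; nothing more can be done
None
```

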